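# Stand the toppled handpiece rest up and push it home against the rail

## Task

The handpiece stand has fallen on its back. Without gripping or lifting it, push the raised end of its base away from its column so that it tips back upright onto its base, then push it along the bench until the front edge of its base sits squared up against the aluminium rail. Leave the bur block, the dental cast and the amber jar where they are.

Things in the scene. Friction and masses are not known exactly. Their poses are not given: they have to be found in the camera images.
- stand: Loose L-shaped handpiece stand, 0.38 to 0.6 kg: heavy blue base 80 mm deep (heel to front), 110 wide, 24 thick; short dark column at its rear edge. Origin: middle of the heel (lower rear edge of base). x axis up the column, y across, z from heel to front. Starts on its back: column flat on the bench pointing roughly at the robot, base standing on its heel edge as an 80 mm wall, z axis up.
- stand_front (a point): Middle of the lower front edge of the stand's base, 80 mm along the stand's z axis from its origin. In the fallen stand it is at the top of the upright base, on the side away from the robot.
- stand_panel (a point): Middle of the base's top face (blue, with two rows of small black bur holes), 24 mm from the underside. Fallen, it faces the robot, 40 mm above the bench. Pushed away from the robot near the upper edge, the base pivots on its heel and, past about 20 degrees, falls flat by itself; the column swings up, but a finger still just in front of it stops it short of upright until that finger moves on forward.
- stand_fork (a point): Root of the white two-pronged fork (56 mm wide, 8 thick) at the end of the column, 50 mm along the stand's x axis from its origin. The column is 30 mm wide, 6 thick, flush with the rear face of the base and on its centre line; the stand is 72 mm high when upright. When it stands, its z axis points roughly away from the robot.
- rail: Low aluminium stop rail screwed to the bench beyond the stand, 400 mm long (its y axis), 20 mm thick (its x axis, pointing away from the robot), 20 mm high. Origin: centre of its underside; its face towards the robot is 10 mm from the origin, on the -x side. Its place and yaw vary.
- burs: Loose green plastic block 45 x 65 x 28 mm with small rotary burs standing in it (54 mm high in all). Origin: centre of its underside. Not to be disturbed.
- cast: Loose plaster dental cast with an arch of teeth, 62 x 66 mm, 32 mm high. Origin: centre of its underside. Not to be disturbed.
- jar: Loose amber jar with a white cap, 52 mm diameter, 62 mm high. Origin: centre of its underside. Not to be disturbed.
Not all that is in view belongs to the job. Several things look just like the stand: the one meant starts nearest to the robot's base.

How it is judged:
By the outcome, as a careful person would: the job done as asked, in the order asked, and still so for the second after the job is handed in, with the robot touching nothing.
It also fails if it takes over 58 s, if anything falls off the work surface, if the arm or the gripper's body presses on something with over 40 N, if the wrist force passes 120 N, or if a joint passes its speed limit or range.

## Robot

A 7-joint arm with a two-finger parallel gripper is mounted at the origin on the work surface. World frame = base frame: x ahead of the robot, y to its left, z up, the work surface at z = 0. Lengths are in m, angles in rad, forces in N, time in s.
With the tool pointing down it reaches from about 0.4 to 0.85 m from the base axis. Payload 10.4 kg.
Tool frame: the origin (TCP) lies at the very end of the fingers, on their centre line; the grasp point (between the pads) lies 19 mm behind it; z points along the fingers, y is the direction in which the jaws open and shut (so a half turn about z gives the same grasp; the last joint's range is limited). The gripper opens to 87 mm and grips with 3 to 60 N. Pads are 19 mm wide; open, the fingers measure 117 mm over their backs; the gripper's body (75 mm by 190 mm) begins 51 mm behind the grasp point.
Start: joints at [-1.306, 0.332, -0.065, 1.46, 0.022, 1.35, -0.088], TCP at [0.177, 0.599, 0.223] pointing down, gripper open.
Joint ranges: [-2.6, 2.6], [-0.5, 2.12], [-1.47, 1.34], [0.16, 2.42], [-1.27, 4.41], [0.06, 2.06], [-2.6, 2.6]. Speed limits (rad/s): [2.22, 2.22, 2.79, 2.79, 3.14, 3.14, 3.14].

## Interface

Orientations are given as a unit quaternion [x, y, z, w].
In Python, from bench import r gives the robot as it stands.
- The arm moves only by the tool move_arm, never from a script. Its argument "deltas" is a list of rows, each a list of 5 numbers: the gripper's target within -1 to 1 (fully open at 1, half-way at 0, shut at -1), then the shift along the tool's x, y, z as a fraction of full scale, then the turn about the tool's z as a fraction of full scale. A call has 1 to 12 rows; each row shifts and turns the commanded pose from where the row before left it, along the tool's axes as they then stand; what a row does not reach is not made up. Full scale, the value 1, is 2.5 cm for a shift and 90 degrees for a turn. A row lasts 1/12 s, in which the tool goes at most 41.7 mm and 7.16 degrees, less where a joint would pass 70% of its speed; a pose out of reach is approached as far as the arm can. A call with a number of a shift or a turn outside -1 to 1 is refused whole. A call with a gripper value outside its range is refused whole. The fingers move at their own pace and stop on an object; "squeeze" is the grip in N (left out, the last holds). Time passes only in rows, so rows that do not move let the fingers close. It gives the time, the measured TCP pose, the force and the opening at its end, in the units of the state.
- r.read_state(): the state, without advancing time (a new reading comes with each control period).
- r.camera(name): name is "scene" or "side" or "wrist"; returns the picture (480x640x3 uint8, red, green, blue); there is no depth.
- r.camera_info(name): a dict with "K" (3x3 intrinsics, pixels), "k1" (the pictures are not rectified: a ray, as slopes to the right and down, at radius r is drawn at 1 + k1 r^2 times it, then the intrinsics apply), "R" (3x3) and "t" (3): a world point X has camera coordinates R X + t; the wrist camera has in their place "hand_eye" (4x4, takes a point from camera to tool coordinates, whose origin is the TCP and whose axes are the flange's). Camera axes: x right, y down, z forward; pixel columns grow to the right and rows downward; lengths in m; the calibration is good to about 2 mm. A picture is of the moment at which its call begins: read the wrist's pose just before it. camera_info takes no time and is no camera call.
- r.close_job(): hands the job in, once; it reports no verdict.
Trained networks look in the newest picture that a camera, given by its name, has taken for a name from the list of things; names that differ only in an ending like _2 or _b are one class to them, and where a whole thing is asked for, a point or a joint stands for the part that bears it (a point fixed in the world has none). Each returns a list of dicts, best first, with "confidence" (0 to 1); they miss things now and then, are a little off and sometimes report something else, mostly with a low value. They report only what shows in the picture. A call takes as long as a camera call. They do not tell look-alikes from the thing itself.
- r.boxes_of(camera, label): "position" ([x, y, z] in m, in the coordinates of the camera as it stood for that picture, good to about 4 mm: the middle of the surface that is visible of it).
- r.tip_of(camera, label): "position" ([x, y, z] in m, in the coordinates of the camera as it stood for that picture, good to about 4 mm: a listed point, or the origin of a listed thing).
The state is a dict: "time": time; "joint_positions": joint angles; "joint_vel": joint speeds; "joint_torque": joint torques, N m; "ee_pos": TCP position; "eef_rot": TCP orientation; "ft_force": force on the tool from outside, world axes, zero at the start; "torque": the same for the moment, N m; "width": finger opening in m.
Only numpy, scipy, OpenCV 4.12 (cv2) and the standard library are available. Lean on these libraries where they do the work, as an engineer would, in place of code of your own. Each camera call takes 0.05 s, during which the arm holds its last target.

## Working session

There is one attempt and no reset: what is moved stays moved. The work goes in short steps, Python scripts to look and compute and a tool call to move; the robot and the scene stay as the last step left them, time stands still between calls to the robot, and variables do not carry over. Pictures are saved under pics/ and viewed, and the job is handed in when it is done.

Besides the shell and the picture viewer there is one more tool, called by a JSON object that holds its "op" and its "data". move_arm: Moves the arm, as the interface text tells. Shift numbers are shares of 2.5 cm and turn numbers shares of 90 degrees, none past 1 either way. Its arguments: {"type":"object","properties":{"deltas":{"type":"array","items":{"type":"array","items":{"type":"number"}}},"squeeze":{"type":"number"}},"required":["deltas"]}

```bash
ls; mkdir -p pics; cat > h.py <<'E'
from bench import r
import numpy as np, cv2
from scipy.spatial.transform import Rotation as Ro
def snap(c,name):
    s=r.read_state(); im=r.camera(c); cv2.imwrite('pics/'+name+'.png',im[:,:,::-1]); return s,im
def RT(c,s=None):
    i=r.camera_info(c)
    if 'R' in i: return np.array(i['R']),np.array(i['t'])
    H=np.array(i['hand_eye']); T=np.eye(4); T[:3,:3]=Ro.from_quat(s['eef_rot']).as_matrix(); T[:3,3]=s['ee_pos']
    W=np.linalg.inv(T@H); return W[:3,:3],W[:3,3]
def toworld(c,p,s=None):
    R,t=RT(c,s); return R.T@(np.array(p)-t)
def pix2w(c,uv,z,s=None):
    i=r.camera_info(c);K=np.array(i['K']);k=i['k1']
    R,t=RT(c,s)
    d=np.linalg.inv(K)@np.array([uv[0],uv[1],1.0]); x=d[:2].copy()
    u=x.copy()
    for _ in range(30): u=x/(1+k*(u@u))
    ray=R.T@np.array([u[0],u[1],1]); C=-R.T@t
    return C+ray*(z-C[2])/ray[2]
def w2pix(c,P,s=None):
    i=r.camera_info(c);K=np.array(i['K']);k=i['k1'];R,t=RT(c,s)
    p=R@np.array(P)+t; u=p[:2]/p[2]; u=u*(1+k*(u@u)); return (K@np.array([*u,1]))[:2]
E
python3 - <<'E'
from h import *
np.set_printoptions(precision=4,suppress=True)
for c in ['scene','side']:
    snap(c,c+'0')
    for l in ['stand','stand_front','stand_panel','stand_fork','rail','burs','cast','jar']:
        for d in r.tip_of(c,l): print(c,l,'tip',round(d['confidence'],2),toworld(c,d['position']))
s=r.read_state();print(s['time'],s['ee_pos'],s['eef_rot'],s['width'])
print(Ro.from_quat(s['eef_rot']).as_matrix())
E
```

```text
pics
scene stand tip 0.92 [0.6512 0.2996 0.0017]
scene stand tip 0.88 [ 0.613  -0.4245  0.0001]
scene stand tip 0.88 [ 0.7753 -0.3578  0.0012]
scene stand tip 0.63 [ 0.501  -0.0569  0.0011]
scene stand_front tip 0.97 [0.6523 0.3008 0.0818]
scene stand_front tip 0.92 [ 0.6123 -0.4186  0.0793]
scene stand_front tip 0.85 [ 0.7729 -0.3562  0.0882]
scene stand_front tip 0.65 [ 0.5027 -0.0531  0.0868]
scene stand_panel tip 0.96 [ 0.7745 -0.3292  0.0437]
scene stand_panel tip 0.59 [0.6751 0.2939 0.0422]
scene stand_fork tip 0.95 [ 0.6633 -0.4134  0.0049]
scene stand_fork tip 0.95 [0.6996 0.2962 0.0065]
scene stand_fork tip 0.93 [ 0.7786 -0.3043  0.0052]
scene rail tip 0.88 [ 0.7385 -0.0108  0.0012]
scene burs tip 0.88 [ 0.6128 -0.2692  0.0006]
scene cast tip 0.75 [0.5197 0.2824 0.0015]
scene jar tip 0.67 [ 0.4236 -0.2602  0.0019]
side stand tip 0.85 [ 0.7719 -0.3616 -0.0005]
side stand tip 0.79 [ 0.5043 -0.0577  0.0033]
side stand tip 0.77 [ 0.6154 -0.4265  0.002 ]
side stand tip 0.69 [ 0.6525  0.2945 -0.0023]
side stand_front tip 0.77 [0.6485 0.2992 0.0806]
side stand_front tip 0.75 [ 0.7754 -0.3589  0.082 ]
side stand_front tip 0.7 [ 0.5005 -0.0577  0.0837]
side stand_front tip 0.58 [ 0.6152 -0.4282  0.0767]
side stand_panel tip 0.95 [ 0.4759 -0.0544  0.0451]
side stand_panel tip 0.92 [0.6775 0.2897 0.0387]
side stand_panel tip 0.74 [ 0.7711 -0.3362  0.0404]
side stand_panel tip 0.56 [ 0.6408 -0.4178  0.0398]
side stand_fork tip 0.83 [ 0.7742 -0.3083  0.0047]
side stand_fork tip 0.68 [0.7008 0.2882 0.0017]
side stand_fork tip 0.67 [ 0.4541 -0.0416  0.0049]
side burs tip 0.77 [ 0.6085 -0.2734  0.0015]
side cast tip 0.63 [ 0.5178  0.282  -0.0017]
side jar tip 0.62 [ 0.4255 -0.2622  0.0022]
0.9 [0.1774 0.5993 0.2226] [ 0.1434  0.9897  0.0001 -0.    ] 0.08701973704098283
[[-0.9589  0.2839 -0.    ]
 [ 0.2839  0.9589  0.0001]
 [ 0.0001  0.0001 -1.    ]]
```

View pics/scene0.png

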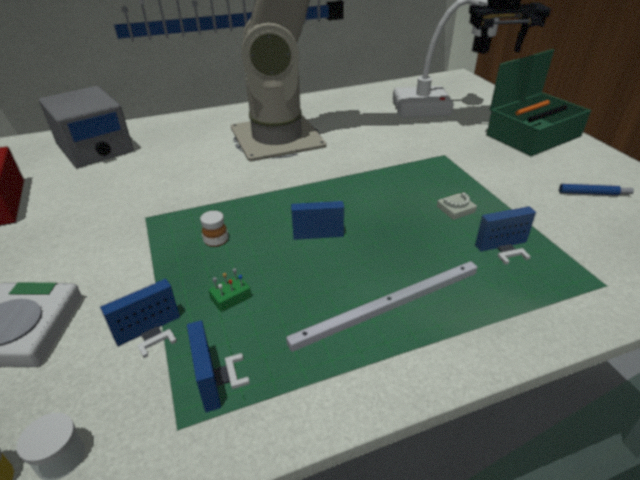

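View pics/side0.png

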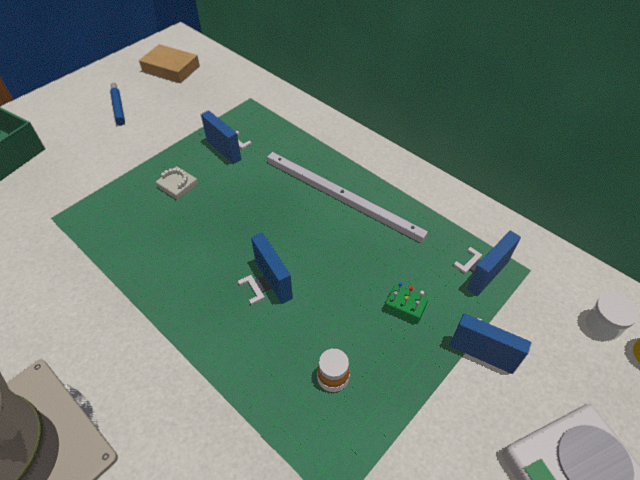

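The target stand is the one in the middle: scene (318,220), side (272,268). The rail runs (290,340)–(478,266) in the scene view. I'll zoom in to measure the corners.

```bash
python3 - <<'E'
import cv2
a=cv2.imread('pics/scene0.png');b=cv2.imread('pics/side0.png')
cv2.imwrite('pics/z1.png',cv2.resize(a[255:355,280:490],None,fx=3.8,fy=3.8,interpolation=cv2.INTER_CUBIC))
cv2.imwrite('pics/z2.png',cv2.resize(b[140:320,225:435],None,fx=3.3,fy=3.3,interpolation=cv2.INTER_CUBIC))
E
```

```text
(no output)
```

View pics/z1.png

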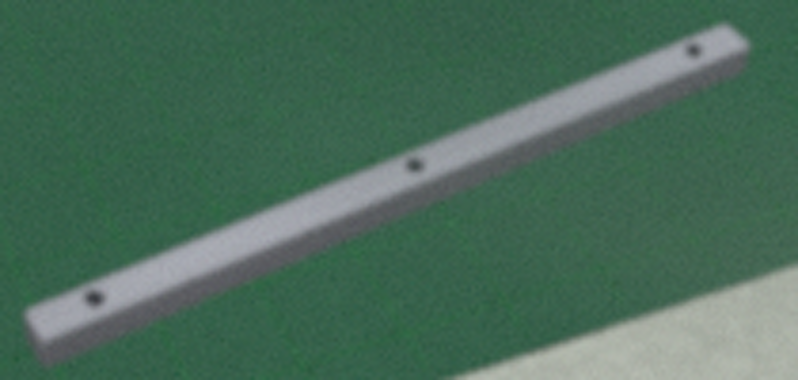

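View pics/z2.png

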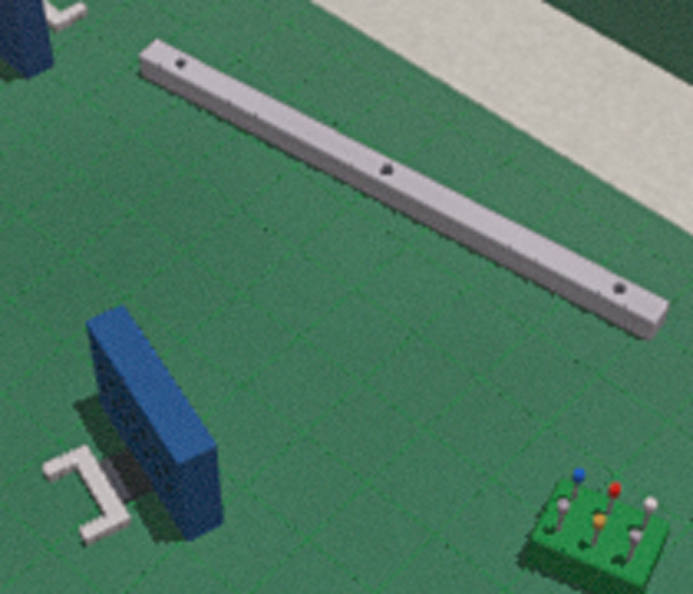

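```bash
python3 - <<'E'
from h import *
np.set_printoptions(precision=4,suppress=True)
S=lambda p:(280+(p[0]+.5)/3.8-.5,255+(p[1]+.5)/3.8-.5)
D=lambda p:(225+(p[0]+.5)/3.3-.5,140+(p[1]+.5)/3.3-.5)
def ang(a,b): d=b-a; return np.degrees(np.arctan2(d[1],d[0])),np.linalg.norm(d)
A=[pix2w('scene',S(p),.02) for p in [(95,298),(415,165),(694,50),(25,312),(727,23)]]
B=[pix2w('side',D(p),.02) for p in [(180,63),(387,170),(620,289),(141,61),(655,325)]]
print(np.array(A),ang(A[0],A[2]),ang(A[3],A[4]));print(np.array(B),ang(B[2],B[0]),ang(B[4],B[3]))
T=[pix2w('side',D(p),.08) for p in [(88,322),(122,307),(216,445),(178,463)]]
print(np.array(T),ang(T[3],T[0]),ang(T[2],T[1]),ang(T[0],T[1]),ang(T[3],T[2]))
print(pix2w('side',D((190,540)),0),pix2w('side',D((222,520)),0))
E
python3 - <<'E'
import cv2
a=cv2.imread('pics/scene0.png')
cv2.imwrite('pics/z3.png',cv2.resize(a[190:250,280:360],None,fx=8,fy=8,interpolation=cv2.INTER_CUBIC))
E
```

```text
[[ 0.7553 -0.1748  0.02  ]
 [ 0.7346 -0.0059  0.02  ]
 [ 0.7139  0.164   0.02  ]
 [ 0.7513 -0.2059  0.02  ]
 [ 0.7024  0.1918  0.02  ]] (np.float64(96.96166061967023), np.float64(0.34129628709288123)) (np.float64(97.01648563510025), np.float64(0.40074874788351933))
[[ 0.7168  0.1605  0.02  ]
 [ 0.7371 -0.0094  0.02  ]
 [ 0.7584 -0.1783  0.02  ]
 [ 0.7001  0.1815  0.02  ]
 [ 0.7501 -0.2101  0.02  ]] (np.float64(97.00745963109321), np.float64(0.3413426030406996)) (np.float64(97.26916443833483), np.float64(0.3947310075799496))
[[ 0.4955 -0.0009  0.08  ]
 [ 0.5154 -0.0068  0.08  ]
 [ 0.4858 -0.1099  0.08  ]
 [ 0.4647 -0.1034  0.08  ]] (np.float64(73.3035375576226), np.float64(0.10709143300216643)) (np.float64(74.01036512808045), np.float64(0.10723736909558193)) (np.float64(-16.680002057232883), np.float64(0.020747629041359225)) (np.float64(-17.03865559572018), np.float64(0.022070918667699013))
[ 0.4667 -0.1029 -0.    ] [ 0.4878 -0.1068  0.    ]
```

View pics/z3.png

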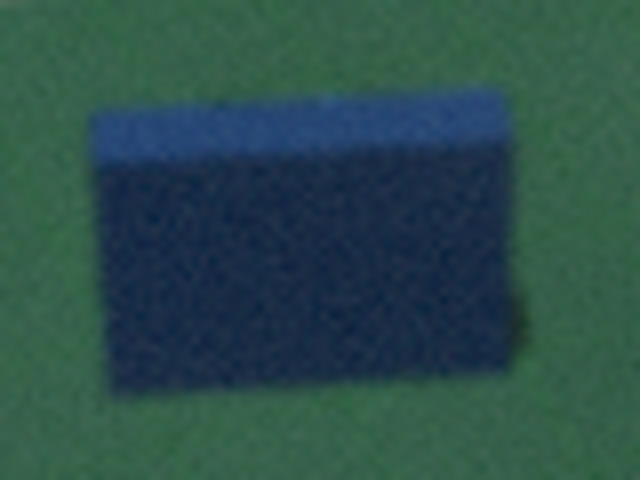

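Stand underside plane is about (0.5025, -0.057) at yaw -16.5°. Rail yaw is +7.0°, and its face lies at n·p ≈ 0.7195. The tool's -x axis already points along the stand's tipping direction. The open fingers (87 mm) can straddle the column and fork.

{"op": "move_arm", "data": {"deltas": [[1,-1,-0.5,0,0],[1,-1,-0.5,0,0],[1,-1,-0.5,0,0],[1,-1,-0.5,0,0],[1,-1,-0.5,0,0],[1,-1,-0.5,0,0],[1,-1,-0.5,0,0],[1,-1,-0.5,0,0],[1,-1,-0.5,0,0],[1,-1,-0.5,0,0],[1,-1,-0.5,0,0],[1,-1,-0.5,0,0]]}}

```text
time: 1.9
ee_pos: [0.4233, 0.3693, 0.2228]
eef_rot: [0.143, 0.99, 0.0, 0.0]
ft_force: [0.8, 0.6, -0.3]
width: 0.0867
```

{"op": "move_arm", "data": {"deltas": [[1,-0.4,-1,0,0],[1,-0.4,-1,0,0],[1,-0.4,-1,0,0],[1,-0.4,-1,0,0],[1,-0.4,-1,0,0],[1,-0.4,-1,0,0],[1,-0.4,-1,0,0],[1,-0.4,-1,0,0],[1,-0.4,-1,0,0],[1,-0.4,-1,0,0],[1,-0.4,-1,0,0],[1,-0.4,-1,0,0]]}}

```text
time: 2.9
ee_pos: [0.4523, 0.0473, 0.2228]
eef_rot: [0.143, 0.99, 0.0, 0.0]
ft_force: [0.1, -0.8, -0.4]
width: 0.0871
```

{"op": "move_arm", "data": {"deltas": [[1,-0.3,-0.9,0.5,0],[1,-0.3,-0.9,1,0],[1,-0.2,-0.9,1,0],[1,0,-0.8,1,0],[1,0,0,0,0],[1,0,0,0,0]]}}

```text
time: 3.4
ee_pos: [0.4458, -0.0417, 0.1343]
eef_rot: [0.144, 0.99, -0.0, -0.001]
ft_force: [0.2, 0.2, 0.6]
width: 0.0872
```

```bash
python3 - <<'E'
from h import *
np.set_printoptions(precision=4,suppress=True)
s,im=snap('wrist','w1');snap('side','s1')
print(s['ee_pos'],s['time'],s['joint_positions'])
for l in ['stand','stand_front','stand_panel','stand_fork']:
    for d in r.tip_of('wrist',l): print(l,round(d['confidence'],2),toworld('wrist',d['position'],s))
    for d in r.tip_of('side',l): print('side',l,round(d['confidence'],2),toworld('side',d['position']))
E
```

```text
[ 0.4458 -0.0417  0.1343] 3.4 [-0.514  -0.0048  0.5102  2.0418  0.0028  1.1059  1.2757]
stand 0.69 [ 0.501  -0.0571  0.0014]
side stand 0.94 [ 0.6166 -0.4265  0.0059]
side stand 0.74 [ 0.5017 -0.0576  0.0013]
side stand 0.62 [ 0.7764 -0.3609  0.0008]
side stand_front 0.7 [ 0.5054 -0.0595  0.0812]
side stand_front 0.65 [ 0.6131 -0.4251  0.0773]
side stand_front 0.43 [ 0.5031 -0.0578  0.0019]
stand_panel 0.86 [ 0.4784 -0.0523  0.0394]
side stand_panel 0.98 [ 0.7712 -0.3358  0.043 ]
side stand_panel 0.57 [ 0.4755 -0.0525  0.0432]
side stand_panel 0.56 [ 0.6411 -0.418   0.0425]
side stand_panel 0.29 [ 0.5028 -0.058   0.0823]
stand_fork 0.86 [ 0.4555 -0.0392  0.0062]
side stand_fork 0.76 [ 0.4577 -0.0384  0.0072]
side stand_fork 0.76 [ 0.7765 -0.3084  0.005 ]
```

View pics/w1.png

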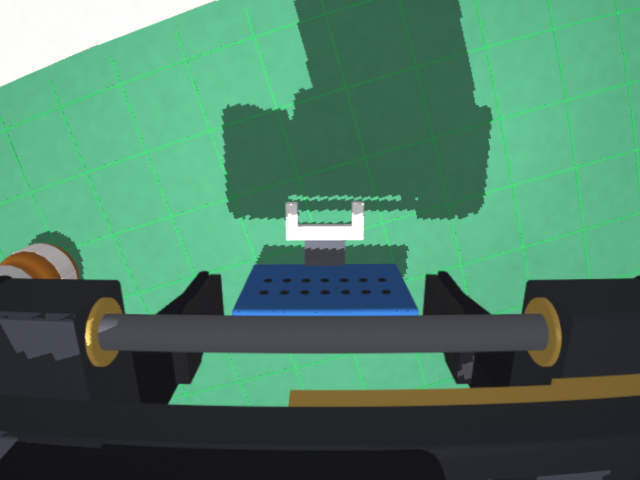

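View pics/s1.png

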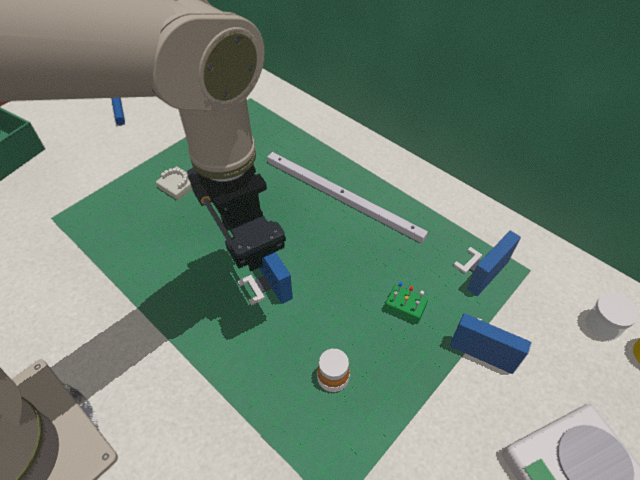

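Wrist view: panel at (325,290) centred between the fingers, fork at (325,220) towards the robot. I'll narrow the gap to about 72 mm so both fingers overlap the panel, still wider than the 56 mm fork.

{"op": "move_arm", "data": {"deltas": [[0.66,0,0,0.7,0],[0.66,0,0,0.7,0],[0.66,0,0,0.7,0],[0.66,0,0,0.6,0],[0.66,0,0,0,0],[0.66,-0.3,0,0,0],[0.66,-0.3,0,0,0]]}}

```text
time: 4.48
ee_pos: [0.4623, -0.0452, 0.0685]
eef_rot: [0.143, 0.99, 0.0, 0.001]
ft_force: [1.0, -0.5, 0.9]
width: 0.0723
```

{"op": "move_arm", "data": {"deltas": [[0.66,-0.2,0,0,0],[0.66,-0.2,0,0,0],[0.66,-0.2,0,0,0],[0.66,-0.2,0,0,0]]}}

```text
time: 4.82
ee_pos: [0.4811, -0.051, 0.0679]
eef_rot: [0.143, 0.99, 0.0, 0.0]
ft_force: [-0.2, 0.7, 1.0]
width: 0.072
```

```bash
python3 - <<'E'
from h import *
s,im=snap('side','s2');print(s['ee_pos'],s['width'],s['ft_force'])
cv2.imwrite('pics/s2z.png',cv2.resize(im[180:340,170:350,::-1],None,fx=3.3,fy=3.3))
E
```

```text
[ 0.48106836 -0.05100697  0.06785601] 0.07202737081687378 [-0.24982698  0.69771106  0.98678278]
```

View pics/s2z.png

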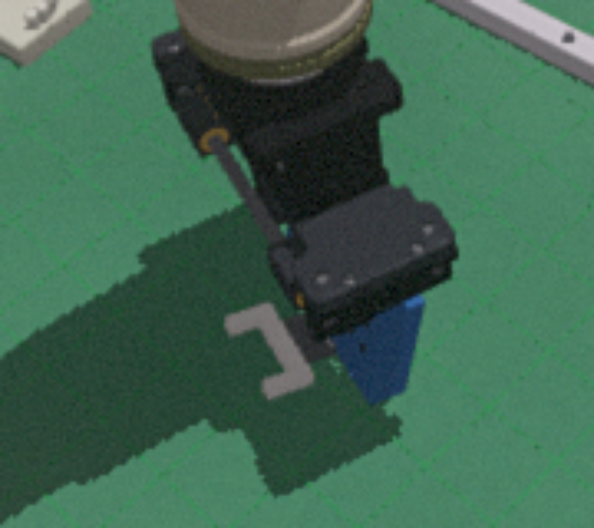

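The fingers are at the panel and it's tilting slightly. I'll continue.

{"op": "move_arm", "data": {"deltas": [[0.66,-0.2,0,0,0],[0.66,-0.2,0,0,0],[0.66,-0.2,0,0,0],[0.66,-0.2,0,0,0],[0.66,-0.2,0,0,0],[0.66,-0.2,0,0,0]]}}

```text
time: 5.37
ee_pos: [0.5096, -0.0596, 0.0675]
eef_rot: [0.143, 0.99, -0.0, -0.0]
ft_force: [-0.2, -0.1, -0.1]
width: 0.0721
```

```bash
python3 - <<'E'
from h import *
s,im=snap('side','s3');print(s['ee_pos'],s['width'],s['ft_force'])
cv2.imwrite('pics/s3z.png',cv2.resize(im[180:340,170:350,::-1],None,fx=3.3,fy=3.3))
s,im=snap('wrist','w3')
E
```

```text
[ 0.50957069 -0.0595719   0.06749275] 0.07206049494470877 [-0.18728652 -0.07372654 -0.12389835]
```

View pics/s3z.png

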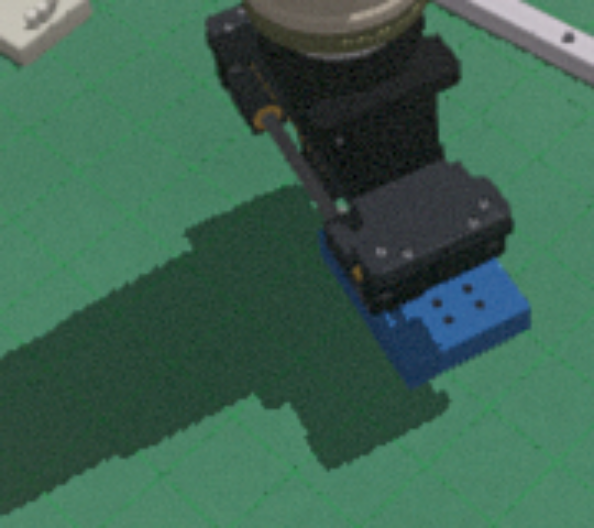

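View pics/w3.png

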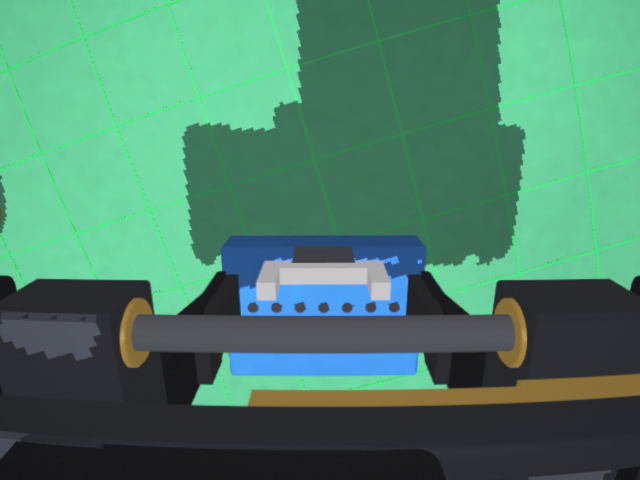

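The stand is upright and flat on its base, with the fork at (323,275) clear between the fingers. I'll lift above the fork, back off, and re-measure.

{"op": "move_arm", "data": {"deltas": [[0.8,0,0,-0.6,0],[0.8,0,0,-0.8,0],[0.8,0,0,-0.6,0],[0.8,0.8,0,0,0],[0.8,0.8,0,0,0],[0.8,0.8,0,0,0],[0.8,0.2,0,0,0],[0.8,0,0,0,0],[0.8,0,0,0,0]]}}

```text
time: 6.22
ee_pos: [0.4473, -0.0409, 0.1178]
eef_rot: [0.143, 0.99, 0.0, 0.0]
ft_force: [-0.1, -0.5, -0.1]
width: 0.0783
```

```bash
python3 - <<'E'
from h import *
np.set_printoptions(precision=4,suppress=True)
s,im=snap('wrist','w4');snap('side','s4');snap('scene','c4')
print(s['ee_pos'],s['time'],s['width'])
for l in ['stand','stand_front','stand_panel','stand_fork']:
  for c in ['wrist','side','scene']:
    for d in r.tip_of(c,l):
        p=toworld(c,d['position'],s)
        if abs(p[1]+.06)<.08: print(c,l,round(d['confidence'],2),p)
E
```

```text
[ 0.4473 -0.0409  0.1178] 6.2167 0.07825604699079246
wrist stand 0.73 [ 0.5017 -0.0554  0.0025]
side stand 0.76 [ 0.5003 -0.058   0.0016]
scene stand 0.58 [ 0.5049 -0.0542  0.0014]
wrist stand_front 0.88 [ 0.58   -0.0774  0.0017]
side stand_front 0.91 [ 0.5815 -0.0802  0.0025]
scene stand_front 0.83 [ 0.5796 -0.0771  0.0045]
wrist stand_panel 0.69 [ 0.543  -0.068   0.0242]
side stand_panel 0.91 [ 0.5404 -0.0735  0.0275]
scene stand_panel 0.67 [ 0.545  -0.0663  0.0278]
wrist stand_fork 0.7 [ 0.5064 -0.0585  0.0537]
side stand_fork 0.68 [ 0.5079 -0.056   0.0506]
scene stand_fork 0.68 [ 0.5066 -0.0586  0.0477]
scene stand_fork 0.26 [ 0.7384 -0.0106  0.0012]
```

View pics/w4.png

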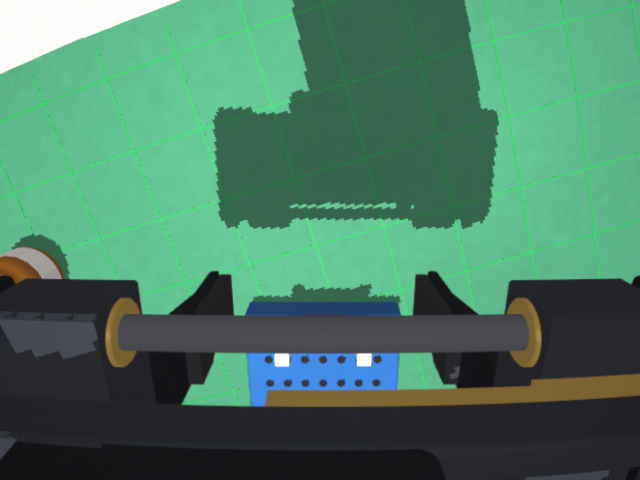

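View pics/s4.png

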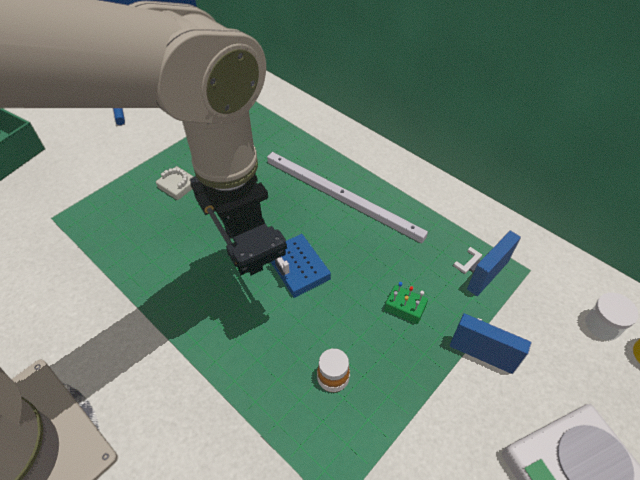

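Stand upright, heel (0.502,-0.056), yaw ≈ -16°. I'll lower the fingers behind the heel at a 72 mm gap.

{"op": "move_arm", "data": {"deltas": [[0.66,0,0,1,0],[0.66,0,0,1,0],[0.66,0,0,1,0],[0.66,0,0,0.7,0],[0.66,0,0,0.45,0],[0.66,0,0,0,0],[0.66,-0.5,0,0,0],[0.66,-0.5,0,0,0],[0.66,-0.5,0,0,0]]}}

```text
time: 7.72
ee_pos: [0.4837, -0.0515, 0.0147]
eef_rot: [0.143, 0.99, 0.0, 0.0]
ft_force: [0.8, 0.3, 0.6]
width: 0.0724
```

```bash
python3 - <<'E'
from h import *
s=r.read_state();print(s['ee_pos'],s['ft_force'],s['width'],s['joint_positions'])
E
```

```text
[ 0.48369196 -0.05153707  0.01469213] [0.75357364 0.34459402 0.64399867] 0.07243107225081445 [-0.44439761  0.28555159  0.51026303  2.05451251 -0.18583782  0.84390868
  1.4559406 ]
```

{"op": "move_arm", "data": {"deltas": [[0.66,-0.2,0,0,0],[0.66,-0.2,0,0,0],[0.66,-0.2,0,0,-0.013],[0.66,-0.2,0,0,-0.013],[0.66,-0.2,0,0,-0.013],[0.66,-0.2,0,0,-0.013],[0.66,-0.2,0,0,-0.013],[0.66,-0.2,0,0,-0.013],[0.66,-0.2,0,0,-0.013],[0.66,-0.2,0,0,-0.013],[0.66,-0.2,0,0,-0.013],[0.66,-0.2,0,0,-0.013]]}}

```text
time: 8.72
ee_pos: [0.5397, -0.0644, 0.0137]
eef_rot: [0.042, 0.999, 0.0, -0.002]
ft_force: [-4.7, -1.6, 3.1]
width: 0.0722
```

```bash
python3 - <<'E'
from h import *
np.set_printoptions(precision=4,suppress=True)
s,im=snap('side','s5');snap('scene','c5')
R=Ro.from_quat(s['eef_rot']).as_matrix()
print(s['ee_pos'],s['ft_force'],np.degrees(np.arctan2(-R[1,0],-R[0,0])),R[:,2])
for l in ['stand','stand_front','stand_fork']:
  for c in ['side','scene']:
    for d in r.tip_of(c,l):
        p=toworld(c,d['position'],s)
        if abs(p[1]+.06)<.08: print(c,l,round(d['confidence'],2),p)
cv2.imwrite('pics/s5z.png',cv2.resize(im[140:320,170:440,::-1],None,fx=2.8,fy=2.8))
E
```

```text
[ 0.5397 -0.0644  0.0137] [-4.6872 -1.6231  3.1292] -4.761378977285117 [-0.0031  0.0003 -1.    ]
side stand 0.8 [ 0.5516 -0.0638  0.002 ]
scene stand 0.61 [ 0.5514 -0.0631  0.0009]
side stand_front 0.89 [ 0.631  -0.073   0.0021]
side stand_front 0.72 [ 0.588  -0.0699  0.0258]
scene stand_front 0.72 [ 0.6356 -0.0691  0.0045]
side stand_fork 0.53 [ 0.5565 -0.0638  0.0524]
scene stand_fork 0.66 [ 0.5563 -0.0685  0.05  ]
```

View pics/s5z.png

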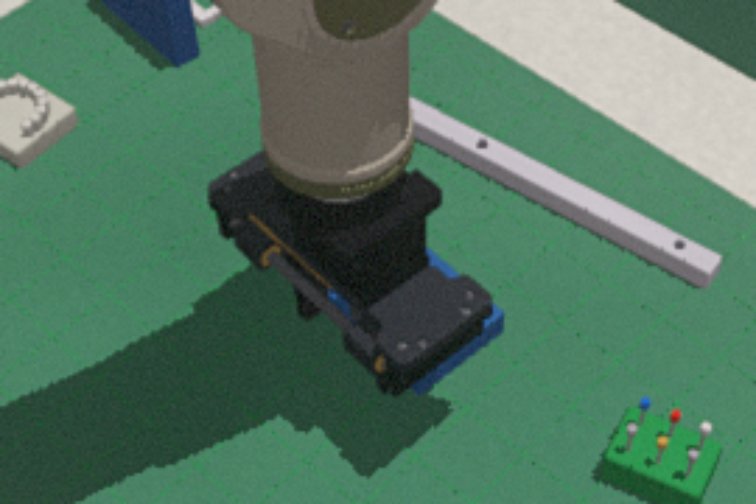

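{"op": "move_arm", "data": {"deltas": [[0.66,-0.2,0,0,-0.013],[0.66,-0.2,0,0,-0.013],[0.66,-0.2,0,0,-0.013],[0.66,-0.2,0,0,-0.013],[0.66,-0.2,0,0,-0.013],[0.66,-0.2,0,0,-0.013],[0.66,-0.2,0,0,-0.013],[0.66,-0.2,0,0,-0.013],[0.66,-0.2,0,0,-0.013],[0.66,-0.2,0,0,-0.013]]}}

```text
time: 9.95
ee_pos: [0.5917, -0.0637, 0.0137]
eef_rot: [-0.061, 0.998, 0.0, 0.0]
ft_force: [-3.5, -1.7, 0.2]
width: 0.0723
```

```bash
cat > m.py <<'E'
from h import *
import sys
np.set_printoptions(precision=4,suppress=True)
n=sys.argv[1]
s,im=snap('side','s'+n);_,ic=snap('scene','c'+n)
R=Ro.from_quat(s['eef_rot']).as_matrix()
print(s['time'],s['ee_pos'],s['ft_force'],'yaw',np.degrees(np.arctan2(-R[1,0],-R[0,0])),R[:,2])
N=np.array([np.cos(np.radians(7)),np.sin(np.radians(7))])
print('tcp n',N@s['ee_pos'][:2])
for l in ['stand','stand_front','stand_fork','burs','cast','jar']:
  for c in ['side','scene']:
    for d in r.tip_of(c,l):
        p=toworld(c,d['position'],s)
        if l in('burs','cast','jar') or abs(p[1]+.06)<.08: print(c,l,round(d['confidence'],2),p,'n',N@p[:2])
cv2.imwrite('pics/s%sz.png'%n,cv2.resize(im[120:320,210:440,::-1],None,fx=3,fy=3,interpolation=cv2.INTER_CUBIC))
cv2.imwrite('pics/c%sz.png'%n,cv2.resize(ic[180:360,270:490,::-1],None,fx=3.3,fy=3.3,interpolation=cv2.INTER_CUBIC))
E
python3 m.py 6
```

```text
9.95 [ 0.5917 -0.0637  0.0137] [-3.4952 -1.6538  0.2428] yaw 7.026080264177712 [ 0.  0. -1.]
tcp n 0.5794980639734606
side stand 0.57 [ 0.5999 -0.0609  0.0003] n 0.5879823047910342
scene stand 0.8 [ 0.6053 -0.0597 -0.0003] n 0.5935057140604508
scene stand_front 0.71 [ 0.6822 -0.0478  0.0073] n 0.6712994004379582
side stand_fork 0.57 [ 0.6392 -0.0596  0.0279] n 0.6272023389461098
side stand_fork 0.56 [ 0.6047 -0.0599  0.0497] n 0.5929317730264952
scene stand_fork 0.81 [ 0.6055 -0.0631  0.0494] n 0.5932721966573875
side burs 0.85 [ 0.61   -0.2767  0.003 ] n 0.5717157505340817
scene burs 0.56 [ 0.6089 -0.2703 -0.0009] n 0.5714359516698312
side cast 0.87 [0.5184 0.2796 0.0019] n 0.5485927129119044
scene cast 0.66 [0.5188 0.2819 0.0036] n 0.5493132630184947
scene jar 0.85 [ 0.4212 -0.2622  0.0002] n 0.38609077870987457
```

View pics/s6z.png

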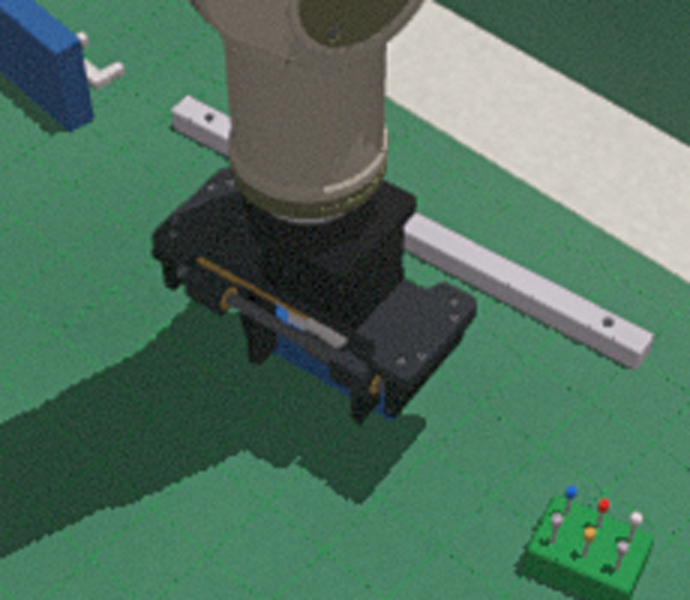

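View pics/c6z.png

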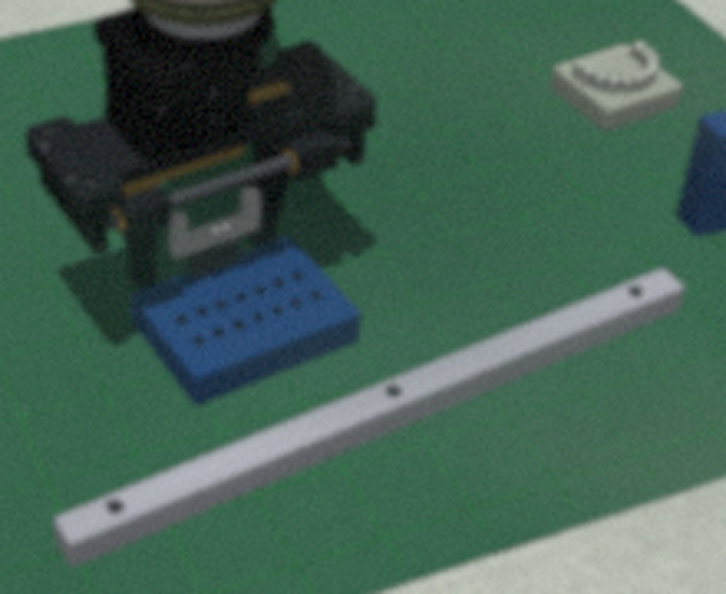

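The stand is parallel to the rail, about 49 mm short. Straight push, then creep in.

{"op": "move_arm", "data": {"deltas": [[0.66,-0.2,0,0,0],[0.66,-0.2,0,0,0],[0.66,-0.2,0,0,0],[0.66,-0.2,0,0,0],[0.66,-0.2,0,0,0],[0.66,-0.2,0,0,0],[0.66,-0.2,0,0,0],[0.66,-0.2,0,0,0]]}}

```text
time: 11.32
ee_pos: [0.6301, -0.0594, 0.0136]
eef_rot: [-0.06, 0.998, 0.0, -0.001]
ft_force: [-7.0, 0.1, 4.6]
width: 0.0724
```

{"op": "move_arm", "data": {"deltas": [[0.66,-0.06,0,0,0],[0.66,-0.06,0,0,0],[0.66,-0.06,0,0,0]]}}

```text
time: 11.57
ee_pos: [0.6345, -0.0587, 0.0136]
eef_rot: [-0.06, 0.998, 0.0, -0.001]
ft_force: [-5.9, -1.9, 4.9]
width: 0.0725
```

```bash
python3 m.py 7
```

```text
11.5667 [ 0.6345 -0.0587  0.0136] [-5.9131 -1.8652  4.9105] yaw 6.892101713397682 [-0.0021 -0.     -1.    ]
tcp n 0.6226583933808432
side stand 0.73 [ 0.6472 -0.0562  0.003 ] n 0.6355609869088501
scene stand 0.77 [ 0.6495 -0.0545  0.0015] n 0.6380477210433985
scene stand_front 0.87 [ 0.726  -0.0444  0.0059] n 0.7152129880338933
scene stand_front 0.54 [ 0.6459 -0.0545 -0.0013] n 0.6344289713526482
side stand_fork 0.54 [ 0.651  -0.0571  0.0519] n 0.6391492383892343
scene stand_fork 0.87 [ 0.649  -0.0564  0.0487] n 0.6372960324492811
side burs 0.71 [ 0.6089 -0.2755 -0.0007] n 0.5707784285458823
scene burs 0.93 [ 0.6091 -0.271  -0.0017] n 0.5715686445386446
side cast 0.93 [ 0.5176  0.2796 -0.0006] n 0.5478344610401958
scene cast 0.73 [0.5212 0.2777 0.003 ] n 0.5511410050284047
side jar 0.81 [ 0.4255 -0.2626  0.0027] n 0.3902997766942658
scene jar 0.87 [ 0.4225 -0.2597  0.0001] n 0.38766610872899676
```

View pics/c7z.png

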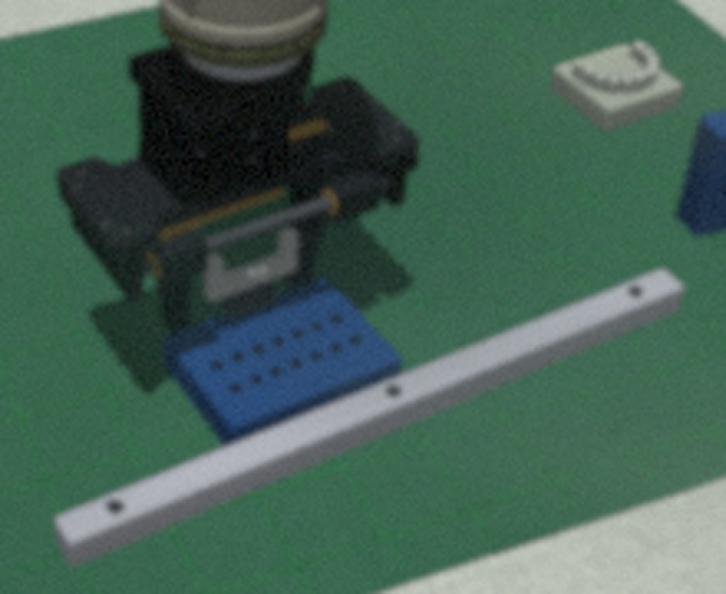

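A small gap of a few mm remains and the force is still only sliding friction. I'll keep creeping until the force rises.

{"op": "move_arm", "data": {"deltas": [[0.66,-0.05,0,0,0],[0.66,-0.05,0,0,0]]}}

```text
time: 12.43
ee_pos: [0.6374, -0.0582, 0.0136]
eef_rot: [-0.06, 0.998, 0.0, -0.0]
ft_force: [-5.5, -0.2, 1.5]
width: 0.0726
```

{"op": "move_arm", "data": {"deltas": [[0.66,-0.05,0,0,0],[0.66,-0.05,0,0,0]]}}

```text
time: 12.6
ee_pos: [0.6403, -0.0577, 0.0136]
eef_rot: [-0.06, 0.998, 0.0, -0.0]
ft_force: [-3.7, -0.6, 0.5]
width: 0.0723
```

{"op": "move_arm", "data": {"deltas": [[0.66,-0.04,0,0,0],[0.66,-0.04,0,0,0]]}}

```text
time: 12.77
ee_pos: [0.6406, -0.0577, 0.0135]
eef_rot: [-0.06, 0.998, 0.0, -0.002]
ft_force: [-16.6, -0.6, 10.7]
width: 0.0723
```

```bash
python3 m.py 8
```

```text
12.7667 [ 0.6406 -0.0577  0.0135] [-16.5625  -0.6226  10.7031] yaw 6.907136684098861 [-0.004   0.0003 -1.    ]
tcp n 0.628785006348395
side stand 0.72 [ 0.6522 -0.0539  0.0008] n 0.6407402323571637
scene stand 0.69 [ 0.6496 -0.0549  0.0022] n 0.6380583761109614
scene stand_front 0.8 [ 0.733  -0.0397  0.0061] n 0.7227094261959264
side stand_fork 0.72 [ 0.6552 -0.0576  0.051 ] n 0.6433050956101474
scene stand_fork 0.55 [ 0.6555 -0.0544  0.0495] n 0.6439591577894636
side burs 0.92 [ 0.6094 -0.271   0.0028] n 0.571833175482511
scene burs 0.76 [ 0.6099 -0.2715 -0.0028] n 0.5722784115588763
side cast 0.73 [0.5165 0.282  0.0006] n 0.5470616191396039
scene cast 0.86 [ 0.5176  0.278  -0.0011] n 0.547649763159862
side jar 0.62 [ 0.4232 -0.2631  0.0005] n 0.3879422148843926
scene jar 0.84 [ 0.4228 -0.2609  0.0007] n 0.38781685857510884
```

View pics/c8z.png

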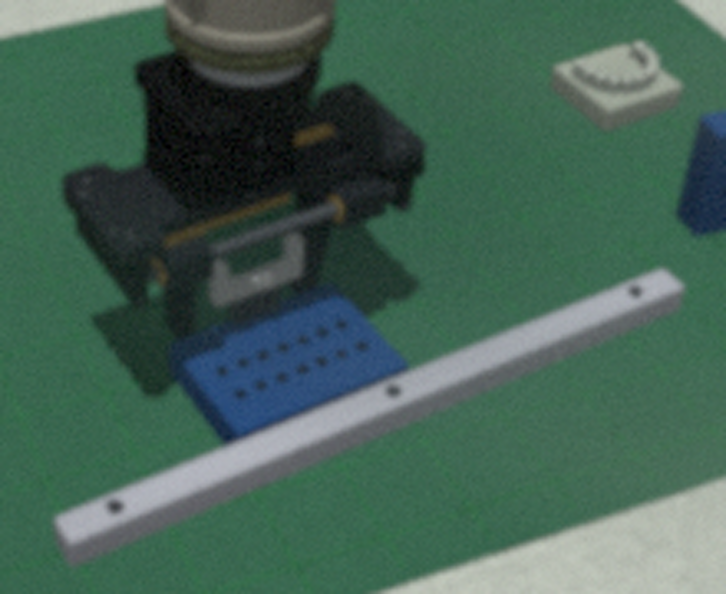

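Contact: the force jumped to 16.6 N with the stand flush. One more small nudge will seat it, then back straight off.

{"op": "move_arm", "data": {"deltas": [[0.66,-0.02,0,0,0],[0.66,0,0,0,0]]}}

```text
time: 13.63
ee_pos: [0.6406, -0.0577, 0.0135]
eef_rot: [-0.06, 0.998, 0.0, -0.002]
ft_force: [-14.3, -0.4, 9.8]
width: 0.0724
```

{"op": "move_arm", "data": {"deltas": [[0.66,0.1,0,0,0],[0.66,0.2,0,0,0],[0.66,0.5,0,0,0],[0.66,0.8,0,0,0],[0.66,0.8,0,0,0],[0.66,0.5,0,-0.5,0],[0.66,0.5,0,-1,0],[0.66,1,0,-1,0],[0.66,1,0,-1,0],[0.66,1,0,-1,0],[0.66,0,0,0,0]]}}

```text
time: 14.55
ee_pos: [0.4836, -0.0779, 0.131]
eef_rot: [-0.059, 0.998, 0.001, 0.004]
ft_force: [1.7, -0.1, 0.7]
width: 0.0723
```

```bash
python3 m.py 9; python3 -c "
from h import *
s,_=snap('wrist','w9')"
```

```text
14.55 [ 0.4836 -0.0779  0.131 ] [ 1.697  -0.1257  0.7013] yaw 6.78934450471437 [ 0.0074  0.002  -1.    ]
tcp n 0.4705040605826817
side stand 0.71 [ 0.6498 -0.0546  0.0013] n 0.638350441823462
scene stand 0.57 [ 0.6479 -0.0552  0.0023] n 0.6363265430369774
side stand_front 0.88 [ 0.7321 -0.0479  0.0011] n 0.7207664742031816
scene stand_front 0.87 [ 0.7329 -0.043   0.0036] n 0.7221589030116855
side stand_fork 0.91 [ 0.6582 -0.0554  0.0506] n 0.6465021041899719
scene stand_fork 0.59 [ 0.657  -0.0547  0.0476] n 0.6453995338324985
side burs 0.55 [ 0.6095 -0.2749 -0.0007] n 0.5714118576228454
scene burs 0.92 [ 0.6116 -0.2699  0.0019] n 0.5741204352568159
scene burs 0.57 [ 0.7365 -0.0117  0.0023] n 0.7296017526964295
side cast 0.88 [ 0.5197  0.2824 -0.0001] n 0.5502478233236563
scene cast 0.74 [0.519  0.2788 0.0022] n 0.549082113345573
side jar 0.81 [ 0.4237 -0.2633  0.0031] n 0.38842215996877555
scene jar 0.92 [ 0.423  -0.2624 -0.0013] n 0.38786514713893805
```

View pics/c9z.png

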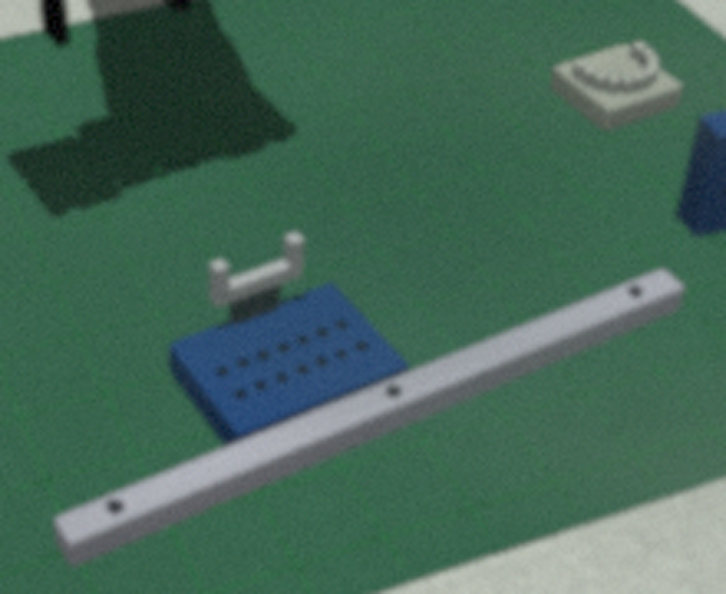

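View pics/s9z.png

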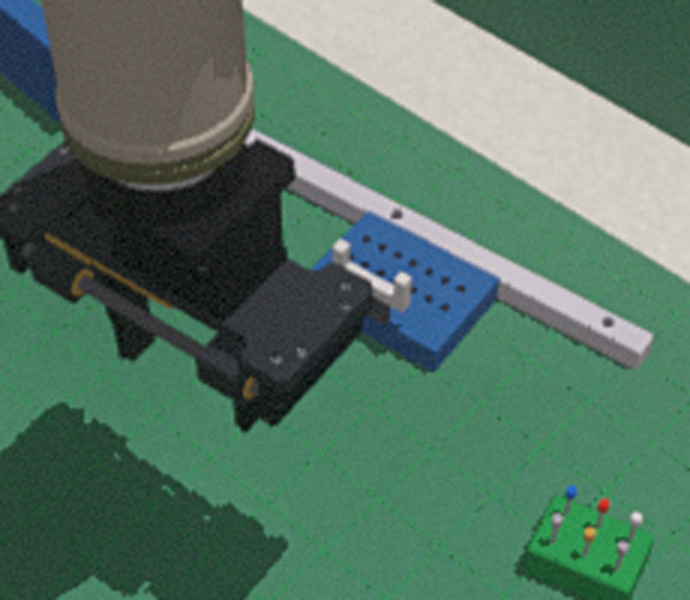

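The stand is upright and flush with the rail in both views. A quick angle check from the corners (front edge at z=0.024) before handing in.

```bash
python3 - <<'E'
from h import *
D=lambda p:(210+(p[0]+.5)/3-.5,120+(p[1]+.5)/3-.5)
S=lambda p:(270+(p[0]+.5)/3.3-.5,180+(p[1]+.5)/3.3-.5)
N=np.array([np.cos(np.radians(7)),np.sin(np.radians(7))])
def go(c,F,a,b,z):
    a,b=pix2w(c,F(a),z),pix2w(c,F(b),z); d=b-a
    print(c,a,b,np.degrees(np.arctan2(d[1],d[0])),np.linalg.norm(d),N@a[:2],N@b[:2])
go('side',D,(499,283),(367,212),.024)   # base front edge
go('side',D,(433,356),(499,280),.024)
go('scene',S,(172,352),(334,287),.024)  # base rear edge
go('scene',S,(230,438),(409,368),.024)
E
python3 - <<'E'
import cv2
b=cv2.imread('pics/s9.png')
cv2.imwrite('pics/s9zz.png',cv2.resize(b[175:250,310:400],None,fx=8,fy=8,interpolation=cv2.INTER_CUBIC))
E
```

```text
side [ 0.73323    -0.10468269  0.024     ] [0.72176681 0.00523748 0.024     ] 95.9536538331685 0.1105162775623932 0.715007005269653 0.7170251618736011
side [ 0.65509442 -0.11263961  0.024     ] [ 0.7353292  -0.10299131  0.024     ] 6.8569414410471 0.08081280738725055 0.6364841328823109 0.7172966883671065
scene [ 0.66524404 -0.10942252  0.024     ] [ 0.64945882 -0.00119928  0.024     ] 98.29853110478408 0.1093683788655843 0.6469501663593209 0.6444716926282644
scene [ 0.73718773 -0.10417635  0.024     ] [0.72557071 0.00813467 0.024     ] 95.90545417669719 0.1129102273388201 0.7189969414354216 0.7211537826902582
```

View pics/s9zz.png

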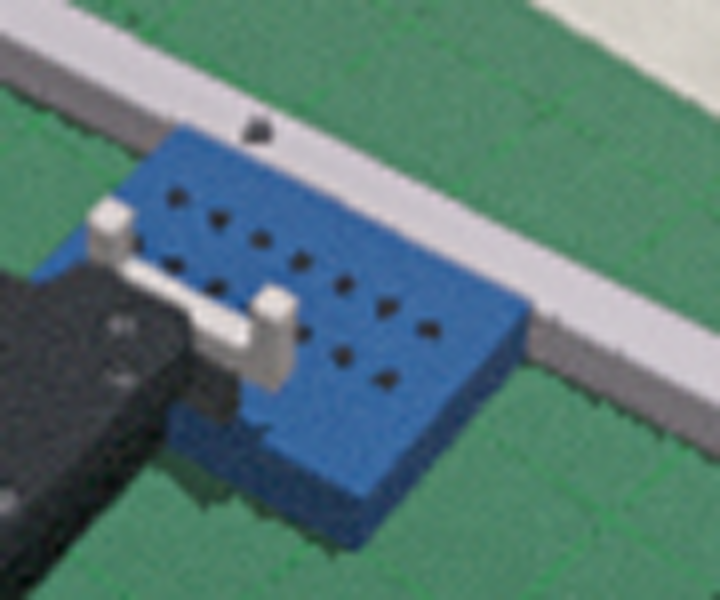

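Both front corners meet the rail face. The edge angles read 95.9–98.3°, against 97.0° for the rail, which is within pixel noise. Handing in.

```bash
python3 -c "
from bench import r
print(r.close_job(), r.read_state()['time'])"
```

```text
the job is handed in; nothing more can be done
the job is handed in; nothing more can be done
```

The stand is upright on its base with its front edge against the rail. I handed the job in at about 15 s on the robot clock. I tipped it with the open fingers either side of the column, pushing the top of the panel away. I then pushed the heel along the bench, turning it about 23° to match the rail, until the force rose to about 16 N at contact. The gripper never closed on the stand or lifted it, and was backed well clear before hand-in.

- **Fit against the rail:** both front corners looked flush in the scene and side views. The front edge measured 0.715–0.722 m along the rail's normal, against about 0.7195 m for the rail face.
- **Squareness:** three base edges agreed with the rail to about 1.3° (front 95.9° and 96.0°, rear 98.3°, rail 97.0°). They scatter both ways, which I put down to pixel noise. The fingers were at 6.9° when the stand seated, against the rail's 7.0°.
- **Other objects:** the bur block, dental cast and amber jar read within about 5 mm of their starting positions throughout, which is about the detector's accuracy. The arm never went near them.

No check failed.

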